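# Raise the dispenser's barrier arm and call out a chip

### The job

Gently push the red-and-white counterweighted barrier arm on the chip dispenser up past its balance point, without gripping it, so that it stays raised by itself, and let go of it. Then press the dispenser's red button fully in and let it come back, so that a chip is pushed out into the dispenser's tray. Never touch or lift the chip, and leave the teacup, the ashtray and the dice where they are.

Things in the scene. Friction and masses are not known exactly. Their poses are not given: they have to be found in the camera images.
- dispenser: Ivory chip dispenser, fixed. Origin on the table; front (to the robot) is -x, left +y, z up. Base x -135..115, y +-90 mm, 30 high; rear block x 5..115, 110 high; two clear chip tubes behind (x 86, y +-50), 211 high. Teal tray x -130..5, y 25..75, floor 30 and walls 42 mm above the table, leads out of a 20 mm high slot in the block.
- gate_hinge (a point): Pivot of the barrier arm, mid-axle, at x 45, y 0, z 135 mm of the dispenser. The axle runs along the dispenser's y, 250 mm long, with a 40 mm steel counterweight disc outside each side of the housing (y +-105..125).
- gate_bar (a point): Middle of the red round cross bar at the arm's free end, 14 mm thick, 120 mm long along the dispenser's y, 190 mm from the pivot. Lowered: 209 mm above the table, at x -130 of the dispenser, free underneath down to the base. The arm is a striped bar 12 x 8 mm at y 0 with a 4 mm clear guard plate over the button (98..152 mm from the pivot, y -69..-3).
- gate (a joint): Angle of the barrier arm, rad: 0 lowered (pointing to the robot and sloping up 0.40 rad above level); grows as the free end goes up and back over the pivot; stop at 1.35, 10 degrees past upright. Below the balance point (about 0.69) it falls back, above it swings to the stop by itself and stays. About 1 N up at the cross bar moves it.
- button (a joint): Travel of the red button, m: 0 out, 0.008 fully in, pressed straight down; spring, about 5 N fully in, comes back by itself. It drives a pusher in the housing 7 times as far, which pushes one chip out of the slot; only a full press (0.0065 or more) brings the chip all the way out.
- button_top (a point): Centre of the red button's top face, 32 mm across, at x = -80, y = -40 mm of the dispenser, right of the tray; covered by the guard plate while the arm is lowered.
- chip: Pink round chip, 40 mm across, 6 mm thick, loose; origin at the centre of its underside. It starts hidden in the slot at x = 25, y = 50, z = 30 mm of the dispenser, ready to be pushed forward (-x) into the tray.
- teacup: White ceramic teacup, loose, 76 mm across the rim, 55 mm high; origin at the centre of its underside. Bystander.
- ashtray: Steel ashtray, loose, round, 92 mm across, 26 mm high; origin at the centre of its underside. Bystander.
- die_a: Pink acrylic die, 20 mm, loose; origin at the centre of its underside. Bystander.
- die_b: Pink acrylic die, 20 mm, loose; origin at the centre of its underside. Bystander.

How it is judged:
On the way, in this order (a step that is already met when the one before it is completed fails the run):
1. the barrier arm is raised and stays up without being touched (value of joint gate above 1.15 rad and contact force between anything else and gate below 0.1 N), for 0.3 s.
2. the button is fully pressed and the arm is still raised (value of joint button above 0.0065 m and value of joint gate above 1.15 rad), for 0.05 s.
At the end, for the whole second after the job is handed in: The barrier arm stands raised by itself (over 1.15 rad, still), the button is out again (under 2 mm), and the chip lies flat and still in the tray, its centre at least 15 mm out of the slot (value of joint gate above 1.15 rad and velocity of joint gate between -0.1 and 0.1 rad/s and value of joint button below 0.002 m and x of chip in the frame of dispenser between -0.125 and -0.01 m and y of chip in the frame of dispenser between 0.03 and 0.07 m and z of chip in the frame of dispenser between 0.026 and 0.036 m and linear speed of chip below 0.02 m/s); the robot touches nothing.
It fails at once if the button is pressed while the barrier arm is not raised (value of joint button above 0.003 m and value of joint gate below 1.15 rad).
It fails at once if the robot touches the chip, or the chip is lifted (contact force between any of the fingers, the arm and chip above 0.2 N or z of chip in the frame of dispenser above 0.045 m).
It fails at once if the teacup or the ashtray is moved by 20 mm or tipped (distance of any of teacup, ashtray from where it was at the start of the episode above 0.02 m or angle between any of teacup, ashtray's own z axis and vertical above 0.3 rad).
It fails at once if the barrier arm is gripped or forced (contact force between the fingers and gate above 25 N).
It fails at once if a die is moved by 20 mm (distance of any of die_a, die_b from where it was at the start of the episode above 0.02 m).
It also fails if it takes over 58 s, if anything falls off the work surface, if the arm or the gripper's body presses on something with over 40 N, if the wrist force passes 120 N, or if a joint passes its speed limit or range.

### The arm

A 6-joint arm with a two-finger parallel gripper is mounted at the origin on the work surface. World frame = base frame: x ahead of the robot, y to its left, z up, the work surface at z = 0. Lengths are in m, angles in rad, forces in N, time in s.
With the tool pointing down it reaches from about 0.35 to 0.725 m from the base axis. Payload 6 kg.
Tool frame: the origin (TCP) lies at the centre of the arm's flange, where the gripper is bolted on; the fingertips stand 173 mm ahead of it and the grasp point (between the pads) lies 155 mm ahead of it (finger_overhang is the distance from the TCP to the fingertips, in m); y points along the fingers, x is the direction in which the jaws open and shut, and the axes are right-handed (so a half turn about y gives the same grasp; the last joint's range is limited). The gripper opens to 85 mm and grips with 20 to 120 N. Pads are 22 mm wide; open, the fingers measure 114 mm over their backs; the gripper's body (76 mm by 85 mm) begins 54 mm behind the grasp point. The pads swing forward as they close: fully open they stand 13 mm farther back than shut.
Start: joints at [-0.819, 0.04, 0.085, 0, -1.615, -0.334], TCP at [0.243, -0.548, 0.405] pointing down, gripper open.
Joint ranges: [-2.56, 2.56], [-1.29, 2.01], [-1.08, 1.49], [-3.29, 1.98], [-2.81, -0.18], [-2.99, 2.99]. Speed limits (rad/s): [2.57, 2.57, 3.01, 3.14, 3.14, 3.14].

### API

Orientations are given as a rotation vector (axis times angle).
In Python, from workcell import * gives the robot as it stands. Calls block until the motion is done:
- move_to(position, orientation): joint-space move of the TCP to a pose.
- move_l(position, velocity=0.15, frame=None, f_stop=None): straight line of the TCP; frame=None keeps the orientation; velocity is the mean speed in m/s. With f_stop (N) it stops when the force on the tool has changed by that much, and returns True; else False.
- set_joints(angles): joint-space move.
- set_gripper(opening, strength=None): finger opening in m; strength is the grip in N (None keeps the last); returns when the fingers have stopped.
- wait(seconds).
- solve_ik(position, orientation): joint angles nearest the present ones, or None.
- get_state(): the state.
- camera(name): name is "scene" or "side" or "wrist"; returns the picture (480x640x3 uint8, blue, green, red); there is no depth.
- get_calibration(name): a dict with "camera_matrix" (3x3 intrinsics, pixels), "distortion" ([k1, k2, p1, p2, k3] as OpenCV has them; the pictures are not rectified), "R" (3x3) and "t" (3): a world point X has camera coordinates R X + t. Camera axes: x right, y down, z forward; pixel columns grow to the right and rows downward; lengths in m; the calibration is good to about 2 mm. A picture is of the moment at which its call begins: read the wrist's pose just before it. get_calibration takes no time and is no camera call; for the wrist camera it gives the pose at the moment of the call.
A pose or a line that the arm cannot do raises PlanningError and nothing moves.
- hand_in(): hands the job in, once; it reports no verdict.
The state is a dict: "clock": time; "joints": joint angles; "qvel": joint speeds; "joint_efforts": joint torques, N m; "ee_pos": TCP position; "tcp_rot": TCP orientation; "wrist_force": force on the tool from outside, world axes, zero at the start; "wrist_torque": the same for the moment, N m; "opening": finger opening in m.
Only numpy, scipy, OpenCV 4.12 (cv2) and the standard library are available. Lean on these libraries where they do the work, as an engineer would, in place of code of your own. Each camera call takes 0.05 s, during which the arm holds its last target.

## Working session

There is one attempt and no reset: what is moved stays moved. The work goes in short steps, each a Python script; the robot and the scene stay as the last script left them, time stands still between calls to the robot, and variables do not carry over. Pictures are saved under pics/ and viewed, and the job is handed in when it is done.

```bash
mkdir -p pics; ls; python3 - <<'E'
from workcell import *
import cv2
for n in ("scene","side","wrist"):
    cv2.imwrite(f"pics/{n}0.png",camera(n)); c=get_calibration(n); print(n,c)
print(get_state())
E
```

```text
pics
scene {'camera_matrix': array([[518.68521643,   0.        , 319.92458516],
       [  0.        , 518.68521643, 246.22043639],
       [  0.        ,   0.        ,   1.        ]]), 'distortion': array([0.05035514, 0.        , 0.        , 0.        , 0.        ]), 'R': array([[-0.00616501,  0.99982561,  0.01762806],
       [ 0.68291133,  0.01708694, -0.73030141],
       [-0.73047526,  0.00753609, -0.68289757]]), 't': array([-0.0571884 , -0.30316975,  1.63184367])}
side {'camera_matrix': array([[528.63914777,   0.        , 327.89318633],
       [  0.        , 528.63914777, 242.18438042],
       [  0.        ,   0.        ,   1.        ]]), 'distortion': array([-0.02256895,  0.        ,  0.        ,  0.        ,  0.        ]), 'R': array([[ 0.99862031, -0.05064317, -0.01388316],
       [-0.04282278, -0.63237279, -0.77347971],
       [ 0.03039213,  0.77300706, -0.633669  ]]), 't': array([-0.58626433,  0.16420463,  0.92229567])}
wrist {'camera_matrix': array([[364.91850218,   0.        , 325.11838967],
       [  0.        , 364.91850218, 233.10698425],
       [  0.        ,   0.       
[... 262 characters left out ...]
ay([ 0.59865042, -0.03744461,  0.37995719])}
{'clock': 0.15, 'joints': array([-8.19293063e-01,  4.06768226e-02,  8.40808474e-02, -3.30464212e-04,
       -1.61551536e+00, -3.33713797e-01]), 'qvel': array([ 0.00155853, -0.00083798,  0.00420713,  0.00159549,  0.00081325,
        0.00085849]), 'joint_efforts': array([-3.66030945e-03, -3.68615234e+01,  3.47691751e+01,  6.93638742e+00,
       -4.48584222e-03, -9.44595058e-06]), 'ee_pos': array([ 0.24352266, -0.54834487,  0.40392996]), 'tcp_rot': array([-0.98044519, -1.51020891,  1.5090626 ]), 'wrist_force': array([-0.47445896,  0.29473121, -0.69683074]), 'wrist_torque': array([ 0.0381863 ,  0.04627675, -0.02891939]), 'opening': 0.0854129129130773}
```

View pics/scene0.png

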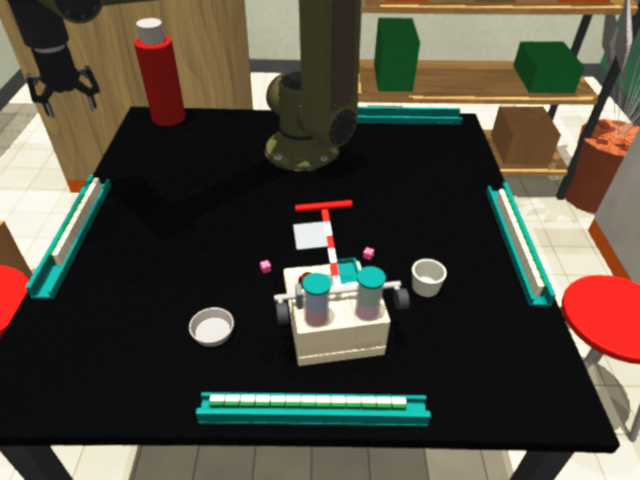

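View pics/side0.png

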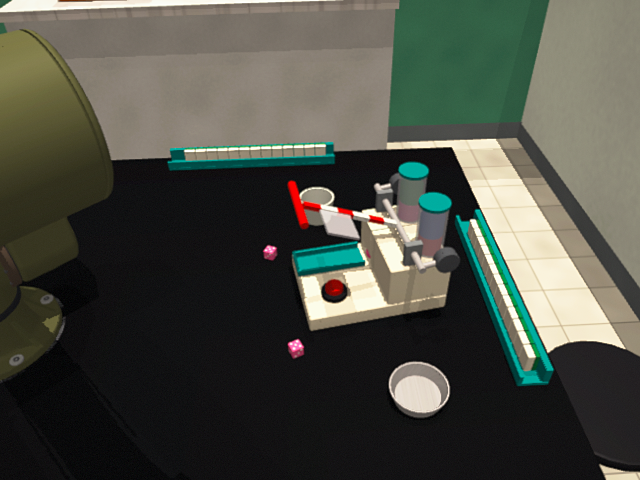

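```bash
cat > h.py <<'E'
from workcell import *
import cv2, numpy as np
def ray(n,px,c=None):
    c=c or get_calibration(n); u=cv2.undistortPoints(np.array([[px]],float),c["camera_matrix"],c["distortion"])[0,0]
    R=np.array(c["R"]);return -R.T@c["t"], R.T@np.array([u[0],u[1],1.])
def plane(n,px,z):
    o,d=ray(n,px); return o+d*(z-o[2])/d[2]
def tri(a,pa,b,pb):
    o1,d1=ray(a,pa);o2,d2=ray(b,pb)
    s=np.linalg.lstsq(np.c_[d1,-d2],o2-o1,rcond=None)[0]
    p,q=o1+s[0]*d1,o2+s[1]*d2; return (p+q)/2,np.linalg.norm(p-q)
def proj(n,X):
    c=get_calibration(n); return cv2.projectPoints(np.array([X],float),cv2.Rodrigues(np.array(c["R"]))[0],np.array(c["t"],float),c["camera_matrix"],c["distortion"])[0][0,0]
def blobs(img,lo,hi,roi,mn=15):
    h=cv2.cvtColor(img,cv2.COLOR_BGR2HSV); m=cv2.inRange(h,np.array(lo),np.array(hi))
    if lo[0]==0 and hi[0]<15: m|=cv2.inRange(h,np.array([172,lo[1],lo[2]]),np.array([180,255,255]))
    k=np.zeros_like(m);x0,y0,x1,y1=roi;k[y0:y1,x0:x1]=m[y0:y1,x0:x1]
    r=[]
    for c in cv2.findContours(k,cv2.RETR_EXTERNAL,cv2.CHAIN_APPROX_NONE)[0]:
        if cv2.contourArea(c)>=mn: r.append((cv2.contourArea(c),c[:,0,:]))
    return sorted(r,key=lambda t:-t[0])
E
python3 - <<'E'
from h import *
np.set_printoptions(precision=4,suppress=True)
for n,roi in(("scene",(270,190,420,320)),("side",(250,150,470,320))):
    im=cv2.imread(f"pics/{n}0.png")
    for nm,lo,hi in(("red",(0,150,90),(8,255,255)),("teal",(80,120,60),(100,255,255))):
        for a,c in blobs(im,lo,hi,roi):
            r=cv2.minAreaRect(c.astype(np.float32)); print(n,nm,a,np.array(r[0]),np.array(r[1]),r[2],"bbox",cv2.boundingRect(c), 'pts',cv2.boxPoints(r).round(1).tolist())
E
```

```text
scene red 464.0 [323.6271 210.8976] [19.2841 58.305 ] 84.80557250976562 bbox (294, 199, 59, 22) pts [[293.70001220703125, 203.89999389648438], [351.79998779296875, 198.6999969482422], [353.5, 217.89999389648438], [295.5, 223.10000610351562]]
scene red 55.5 [330.5 241.5] [11.  7.] 90.0 bbox (327, 236, 8, 12) pts [[327.0, 236.0], [334.0, 236.0], [334.0, 247.0], [327.0, 247.0]]
scene red 51.5 [333.8385 268.7077] [11.2872  5.7056] 82.87498474121094 bbox (331, 263, 7, 12) pts [[330.29998779296875, 263.5], [336.0, 262.79998779296875], [337.3999938964844, 274.0], [331.70001220703125, 274.70001220703125]]
scene red 16.5 [366.9 256.3] [8.8544 3.7947] 18.43494987487793 bbox (363, 254, 9, 6) pts [[362.1000061035156, 256.70001220703125], [363.29998779296875, 253.10000610351562], [371.70001220703125, 255.89999389648438], [370.5, 259.5]]
scene teal 901.0 [361.2839 272.3674] [50.6572 27.9325] 10.491477966308594 bbox (338, 257, 49, 32) pts [[333.79998779296875, 281.5], [338.8999938964844, 254.0], [388.70001220703125, 263.20001220703125], [383.6000061035156, 290.70001220703125]]
scene teal 465.5 [316
[... 1190 characters left out ...]
844], [295.3999938964844, 275.79998779296875]]
side teal 693.0 [291.9417 159.1827] [13.4657 84.6415] 85.91438293457031 bbox (250, 150, 85, 17) pts [[249.1999969482422, 155.5], [333.70001220703125, 149.5], [334.6000061035156, 162.89999389648438], [250.1999969482422, 168.89999389648438]]
side teal 532.0 [435.  202.5] [21. 32.] 90.0 bbox (419, 192, 33, 22) pts [[419.0, 192.0], [451.0, 192.0], [451.0, 213.0], [419.0, 213.0]]
side teal 418.5 [413.  170.5] [17. 30.] 90.0 bbox (398, 162, 31, 18) pts [[398.0, 162.0], [428.0, 162.0], [428.0, 179.0], [398.0, 179.0]]
side teal 259.5 [462.5 237.5] [45. 13.] 90.0 bbox (456, 215, 14, 46) pts [[456.0, 215.0], [469.0, 215.0], [469.0, 260.0], [456.0, 260.0]]
```

```bash
python3 - <<'E'
import cv2
a=cv2.imread("pics/scene0.png")[190:370,260:460];cv2.imwrite("pics/sc0z.png",cv2.resize(a,None,fx=3.3,fy=3.3))
a=cv2.imread("pics/side0.png")[150:340,260:480];cv2.imwrite("pics/si0z.png",cv2.resize(a,None,fx=3,fy=3))
E
```

```text
(no output)
```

View pics/sc0z.png

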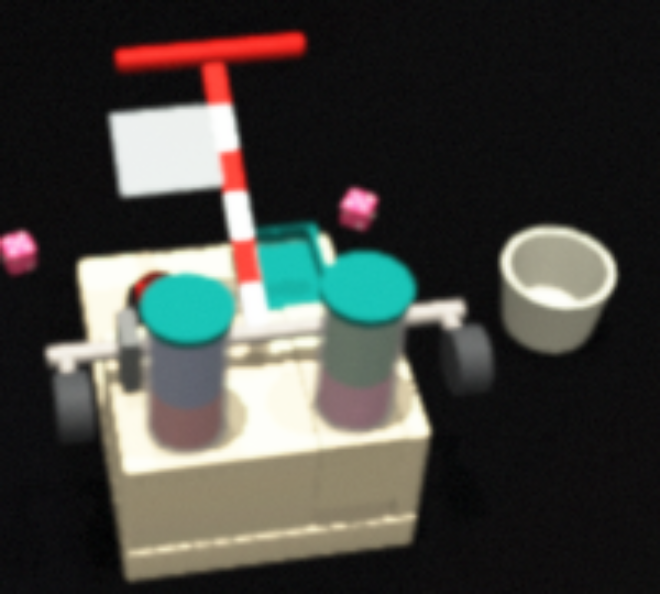

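View pics/si0z.png

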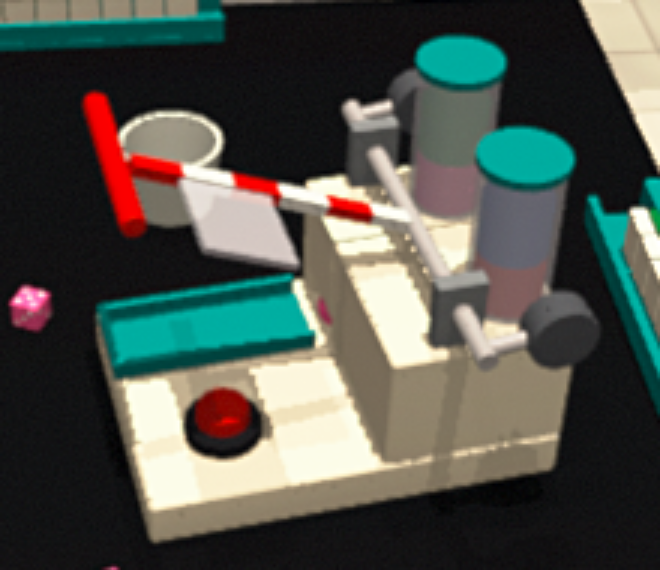

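```bash
python3 - <<'E'
from h import *
np.set_printoptions(precision=4,suppress=True)
# bar ends: scene zoom 3.3, side zoom 3
S=lambda x,y:(260+x/3.3,190+y/3.3); D=lambda x,y:(260+x/3,150+y/3)
pr,e1=tri("scene",S(122,60),"side",D(132,222)); pl,e2=tri("scene",S(300,43),"side",D(96,101))
print("bar ends",pr,e1,pl,e2,np.linalg.norm(pl-pr),(pl+pr)/2, "yaw",np.degrees(np.arctan2(-(pl-pr)[0],(pl-pr)[1])))
cr,e1=tri("scene",S(187,309),"side",D(525,157)) ; cl,e2=tri("scene",S(367,287),"side",D(461,62))
print("caps",cr,e1,cl,e2,np.linalg.norm(cl-cr))
for n,a,b in(("scene",S(187,309),S(367,286)),("side",D(525,157),D(461,62))):
    r,l=plane(n,a,.211),plane(n,b,.211); d=l-r; yaw=np.arctan2(-d[0],d[1]); m=(l+r)/2
    R=np.array([[np.cos(yaw),-np.sin(yaw)],[np.sin(yaw),np.cos(yaw)]])
    print(n,r,l,np.linalg.norm(d),np.degrees(yaw),"origin",m[:2]-R@[.086,0], "bar",m[:2]-R@[.216,0],"btn",m[:2]-R@[.166,.04])
print("btn side",plane("side",(333.5,287),.045))
for nm,s,d in(("cornerFR",None,D(152,542)),("cornerBR",None,D(556,468))): print(nm,plane("side",d,0))
print("dice",plane("side",(270,253),.01),plane("side",(296,348),.01))
print("tcp",cv2.Rodrigues(np.array(get_state()["tcp_rot"]))[0])
E
```

```text
bar ends [0.5535 0.0088 0.211 ] 0.0007163613161106994 [0.5348 0.122  0.2122] 0.001123580570533697 0.11478758073415932 [0.5441 0.0654 0.2116] yaw 9.373143163415103
caps [0.7658 0.0523 0.2104] 0.00013509414560922085 [0.7482 0.1509 0.2107] 0.0014132781919463735 0.10009491974794593
scene [0.7663 0.0524 0.211 ] [0.7468 0.1513 0.211 ] 0.1008438052695147 11.139808373865232 origin [0.6722 0.0852] bar [0.5446 0.0601] btn [0.6014 0.0305]
side [0.7656 0.0514 0.211 ] [0.7483 0.1494 0.211 ] 0.09952968396409305 9.978055672696831 origin [0.6722 0.0855] bar [0.5442 0.0629] btn [0.6004 0.0322]
btn side [0.5996 0.0378 0.045 ]
cornerFR [ 0.5558 -0.0222  0.    ]
cornerBR [0.8027 0.0212 0.    ]
dice [0.479  0.1804 0.01  ] [ 0.5306 -0.0673  0.01  ]
tcp [[-0.4058 -0.0007 -0.914 ]
 [ 0.914   0.0012 -0.4058]
 [ 0.0014 -1.      0.0001]]
```

```bash
cat >> h.py <<'E'
YAW=np.radians(10.); O=np.array([.672,.087,0]); RD=np.array([[np.cos(YAW),-np.sin(YAW),0],[np.sin(YAW),np.cos(YAW),0],[0,0,1.]])
W=lambda x,y,z: O+RD@np.array([x,y,z])/1000.   # dispenser mm -> world
ROT=cv2.Rodrigues(RD@np.array([[0,0,-1.],[1,0,0],[0,-1,0]]))[0].ravel()
T=lambda x,y,z: W(x,y,z+173)   # fingertip position (shut) -> TCP
def bar(g): a=.4+g; return 45-190*np.cos(a),135+190*np.sin(a)
def sh(n,name,roi=None,f=1):
    a=camera(n)
    if roi: a=a[roi[1]:roi[3],roi[0]:roi[2]]
    cv2.imwrite("pics/"+name,cv2.resize(a,None,fx=f,fy=f))
E
python3 - <<'E'
from h import *
np.set_printoptions(precision=4,suppress=True)
c=get_calibration("wrist");s=get_state();Rt=cv2.Rodrigues(np.array(s["tcp_rot"]))[0]
print("cam in tool",Rt.T@(-c["R"].T@c["t"]-s["ee_pos"]))
for p in (W(-130,0,209),W(-80,-40,45),W(86,50,211),W(-135,-90,30)): print(p,proj("scene",p),proj("side",p))
for p in (T(-200,0,180),T(-150,0,180),T(-20,0,290),T(-80,-40,80),T(-80,-40,35)): print(p,solve_ik(p,ROT))
set_gripper(0.0)
move_to(T(-200,0,bar(0)[1]-28),ROT)
print(get_state()["ee_pos"],get_state()["opening"],get_state()["clock"])
sh("side","side1.png");sh("scene","scene1.png")
E
```

```text
cam in tool [0.0005 0.0308 0.0754]
[0.544  0.0644 0.209 ] [323.5142 206.6915] [297.5189 204.227 ]
[0.6002 0.0337 0.045 ] [308.154  279.4106] [333.9426 288.5979]
[0.748  0.1512 0.211 ] [371.1772 277.1397] [413.3117 170.1363]
[ 0.5547 -0.0251  0.03  ] [283.2895 269.1478] [309.4178 320.2601]
[0.475  0.0523 0.353 ] [ 0.5333 -0.2934 -0.3121  0.     -1.5521 -1.9296]
[0.5243 0.061  0.353 ] [ 0.4972 -0.1533 -0.1945  0.     -1.5296 -1.8935]
[0.6523 0.0835 0.463 ] [ 0.4308  0.2112  0.3779  0.     -1.7375 -1.8271]
[0.6002 0.0337 0.253 ] [ 0.3891  0.0784 -0.1525  0.     -1.3399 -1.7854]
[0.6002 0.0337 0.208 ] [ 0.3891  0.1091 -0.2043  0.     -1.2573 -1.7854]
[0.4752 0.0518 0.3541] 2.382695240367804e-06 3.2167
```

View pics/side1.png

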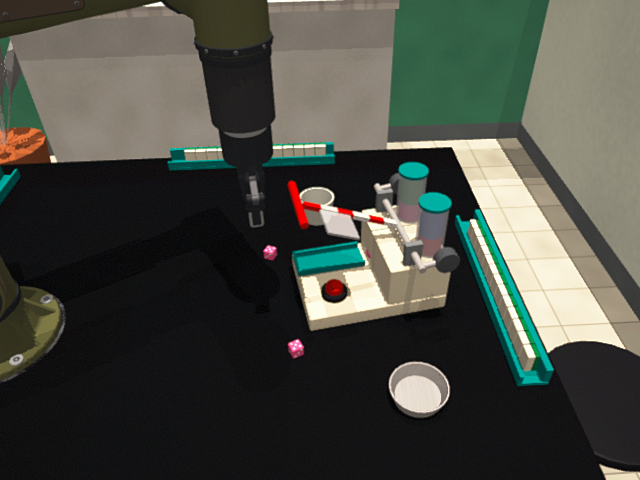

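View pics/scene1.png

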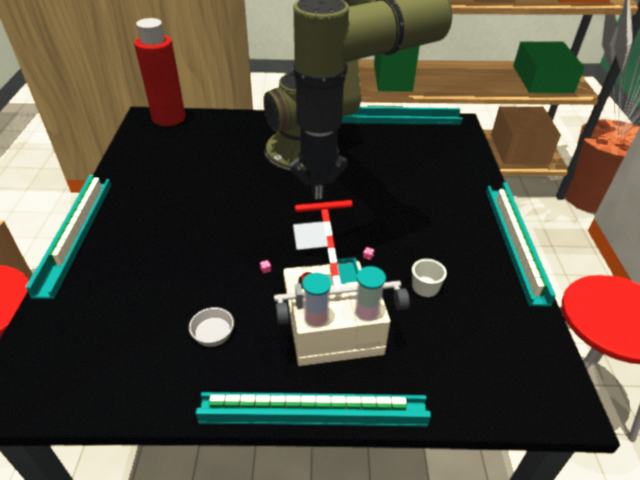

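The shut gripper stands in front of the bar: fingertips at side (255,225), bar at (298,204). The projected model points match the picture within 2 px. Next I'll push along the arc.

```bash
python3 - <<'E'
from h import *
np.set_printoptions(precision=2,suppress=True)
f0=get_state()["wrist_force"]
for g in (0,.1,.2,.3,.4,.5,.6,.7,.78):
    x,z=bar(g)
    hit=move_l(T(x-18,0,z-28),velocity=.06 if g<.6 else .04,f_stop=12)
    s=get_state();print(g,hit,s["wrist_force"]-f0,s["clock"])
    if hit: break
sh("side","side2.png")
E
```

```text
0 False [-2.75 -1.27  0.29] 4.3333
0.1 False [-5.67 -1.33  2.32] 4.8
0.2 False [-7.24 -0.07  3.02] 5.2667
0.3 False [-7.93 -1.18  5.06] 5.7333
0.4 False [-1.43 -0.81 -0.16] 6.2
0.5 False [-0.71 -0.98 -0.85] 6.6667
0.6 False [-0.34 -1.09  0.43] 7.2917
0.7 False [ 0.36 -0.81 -1.45] 7.9167
0.78 False [ 0.89 -0.53 -0.68] 8.45
```

View pics/side2.png

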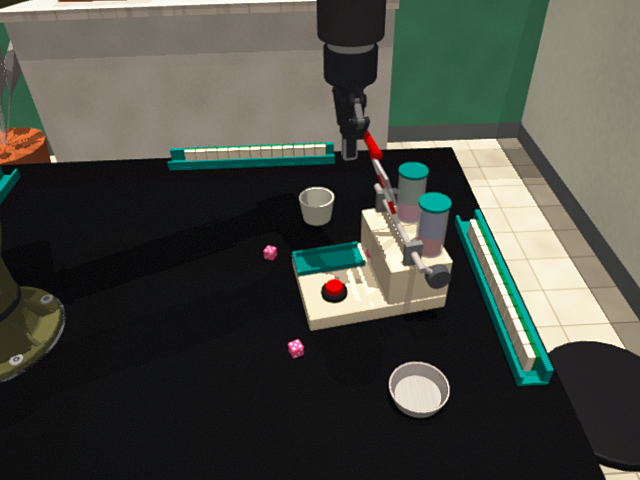

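The bar at (375,145) is still beside the fingers, near its balance point. I'll push a little further.

```bash
python3 - <<'E'
from h import *
np.set_printoptions(precision=2,suppress=True)
f0=get_state()["wrist_force"]
for g in (.86,.94):
    x,z=bar(g)
    hit=move_l(T(x-18,0,z-28),velocity=.04,f_stop=12)
    s=get_state();print(g,hit,s["wrist_force"]-f0,s["clock"])
sh("side","side3a.png",(280,60,480,300),2)
wait(.7)
sh("side","side3b.png",(280,60,480,300),2)
E
python3 -c "
import cv2,numpy as np
cv2.imwrite('pics/s3.png',np.hstack([cv2.imread('pics/side3%s.png'%c) for c in 'ab']))"
```

```text
0.86 False [ 0.43  1.03 -0.11] 9.0333
0.94 False [ 0.78  0.62 -0.22] 9.5667
```

View pics/s3.png

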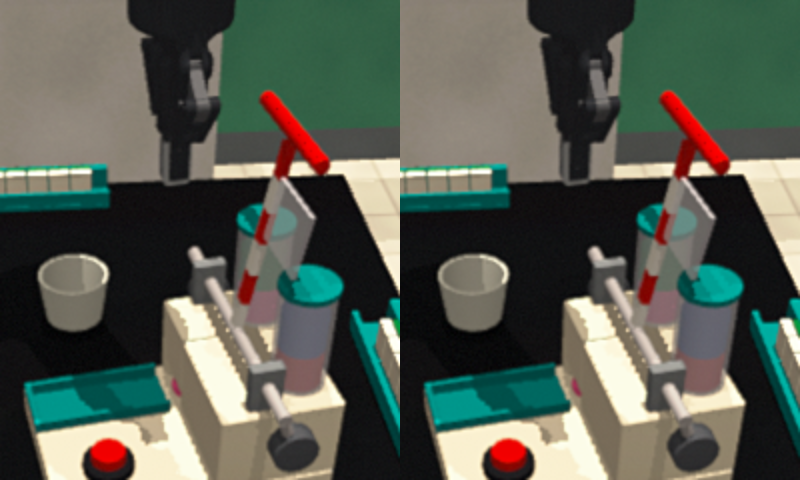

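The arm now stands at its stop, bar at crop (295,130), clear of the fingers. Both frames are identical, so it is still. Next comes the button at crop (108,455).

```bash
python3 - <<'E'
from h import *
np.set_printoptions(precision=4,suppress=True)
x,z=bar(1.35);print("expected bar px",proj("side",W(x,0,z)))
s=get_state()["ee_pos"]
move_l(T(-80,0,(s[2]-.173)*1000),velocity=.12)
im=camera("side")
for a,c in blobs(im,(0,150,90),(8,255,255),(320,90,470,310)):
    print(a,c.mean(0),cv2.boundingRect(c))
move_l(T(-80,-40,90),velocity=.12)
sh("side","side4.png",(240,120,480,330),3)
sh("wrist","wrist4.png")
print(get_state()["ee_pos"],T(-80,-40,90),get_state()["clock"])
E
```

```text
expected bar px [426.3471 125.8169]
521.5 [425.1057 130.1545] (410, 105, 35, 45)
216.5 [333.7551 287.2245] (325, 279, 19, 17)
78.0 [403.2895 203.3158] (399, 196, 10, 16)
46.0 [410.7222 173.5   ] (407, 165, 8, 17)
[0.6003 0.0338 0.2636] [0.6002 0.0337 0.263 ] 13.0667
```

View pics/side4.png

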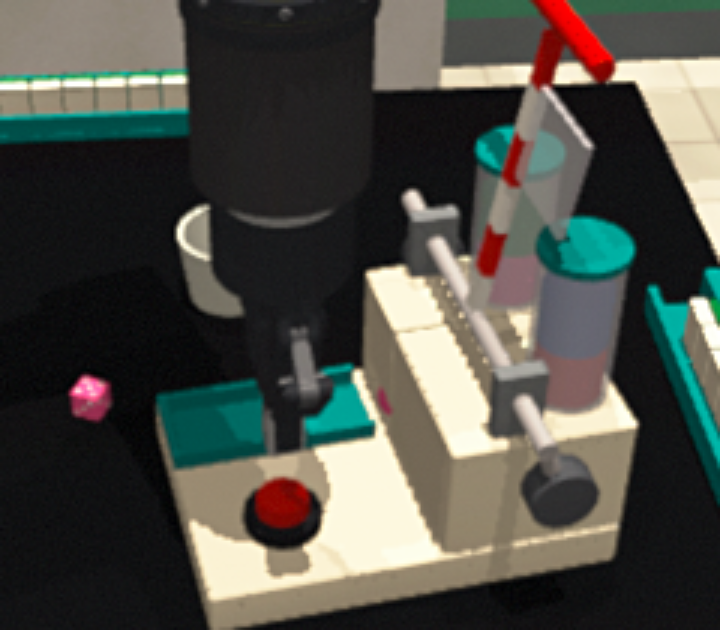

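View pics/wrist4.png

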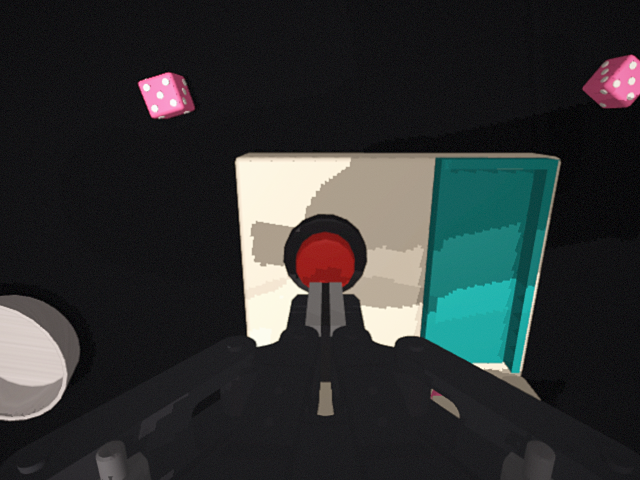

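The fingertips are centred over the button: wrist view shows the tips at x≈325 and the button at (326,258). The guard is out of the way. I'll press with a force stop.

```bash
python3 - <<'E'
from h import *
np.set_printoptions(precision=4,suppress=True)
move_l(T(-80,-40,60),velocity=.05)
f0=get_state()["wrist_force"][2]
h=False
z=60
while z>34 and not h:
    z-=2; h=move_l(T(-80,-40,z),velocity=.02,f_stop=14)
    s=get_state();print(z,h,round((s["ee_pos"][2]-.173)*1000,2),round(s["wrist_force"][2]-f0,2))
wait(.3);print(get_state()["wrist_force"]-0,get_state()["ee_pos"][2]-.173)
sh("side","side5.png",(240,120,480,330),3)
print(get_state()["clock"])
E
```

```text
58 False 58.08 -0.79
56 False 55.82 -0.57
54 False 54.26 0.42
52 False 52.28 2.26
50 False 50.24 3.46
48 False 48.32 4.57
46 False 46.6 5.51
44 False 46.42 13.61
42 False 46.24 22.01
40 False 46.07 30.53
38 False 45.91 40.21
36 False 45.73 47.41
34 False 45.65 55.99
[-30.9429   5.0415  55.5472] 0.04567114301531952
17.4167
```

View pics/side5.png

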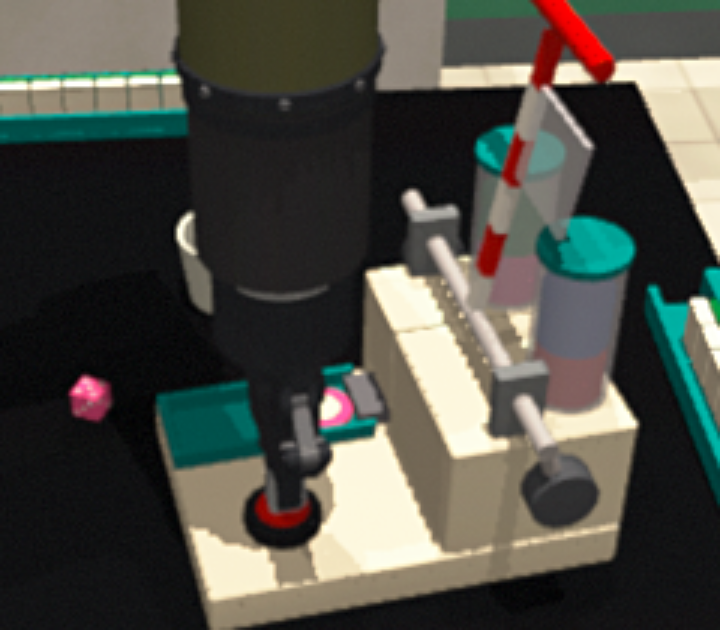

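f_stop counts from the start of each call, so the force climbed to 56 N, under the 120 N wrist limit. The button is fully in, and the chip and pusher show at crop (335,408). I'll release straight up.

```bash
python3 - <<'E'
from h import *
np.set_printoptions(precision=4,suppress=True)
move_l(T(-80,-40,60),velocity=.05)
move_l(T(-80,-40,130),velocity=.12)
move_l(T(-220,-40,220),velocity=.15)
wait(.3)
sh("side","side6.png",(240,90,480,330),2.5); sh("side","side6f.png"); sh("scene","scene6.png")
im=camera("side")
print("btn",[(a,c.mean(0)) for a,c in blobs(im,(0,150,90),(8,255,255),(320,270,350,310))])
for a,c in blobs(im,(150,60,90),(175,255,255),(250,200,400,380)): print("pink",a,c.mean(0),cv2.boundingRect(c))
for X in (W(-31,50,36),W(-10,50,36)): print(proj("side",X))
print(get_state()["wrist_force"],get_state()["clock"])
E
```

```text
btn [(217.5, array([333.7755, 287.1837]))]
pink 209.0 [295.54 348.02] (288, 339, 16, 19)
pink 207.0 [346.58 255.66] (337, 249, 21, 14)
pink 145.0 [269.9048 252.0476] (263, 245, 14, 15)
[347.861  255.9254]
[358.3655 254.23  ]
[ 0.0017  0.5119 -0.2838] 20.575
```

View pics/side6.png

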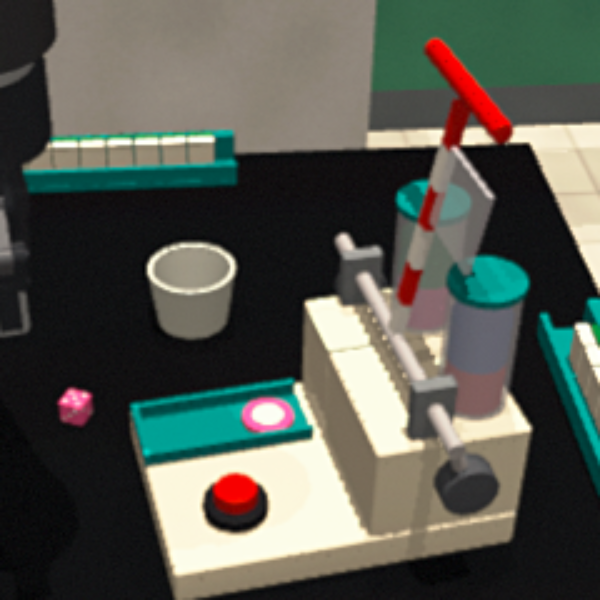

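View pics/scene6.png

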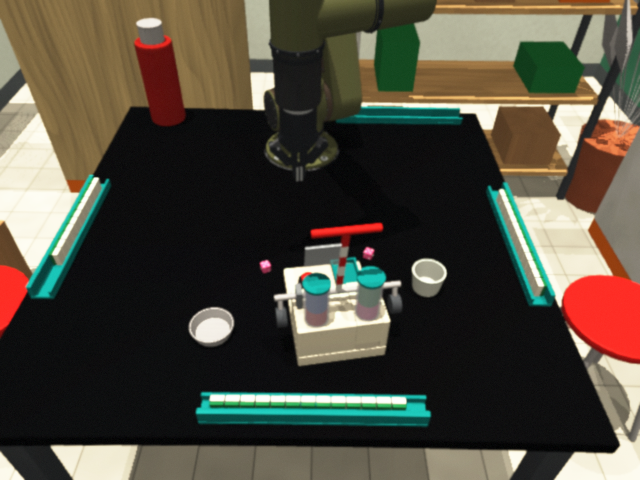

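The chip lies flat in the tray at side (347,256), about x −33 mm. The button is back at its starting pixel, the arm stands raised, and the bystanders haven't moved. Handing in.

```bash
python3 -c "
from workcell import *
wait(.3); hand_in(); print(get_state()['clock'])"
```

```text
the job is handed in; nothing more can be done
the job is handed in; nothing more can be done
```

The barrier arm is up, the chip is in the tray, and I handed the job in at about 21 s of the 58 s; no verdict is reported. I pushed the cross bar up with the shut fingers until the arm swung to its stop and stayed there by itself. Then I pressed the red button fully in, released it and backed the gripper away.

**Last checks, from the camera pictures:**
- **Barrier arm:** it stands at the stop, within about 4 px of where the bar should be at 1.35 rad, and was still between frames.
- **Button:** it is back at its starting pixel, so it is out again.
- **Chip:** it lies flat in the tray at about x −33, y 50 mm of the dispenser, well clear of the slot. The gripper was not near it.
- **Bystanders:** the dice are within about 1 px of where they were in the side picture. The teacup and ashtray look unmoved in the scene picture.
- **Robot:** it touches nothing, and the wrist force reads about zero.

**One thing did not go as planned:** the push on the bottomed button rose to about 56 N instead of stopping at 14 N, because the force stop resets with each small step. That is under the 120 N wrist limit, and it was the fingertips pressing, not the arm or gripper body that the 40 N limit names. The push on the barrier arm peaked at roughly 9.5 N against its 25 N limit.

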